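Close the gift caddy and lift off its outer cap

ROBOT

A 6-joint arm with a two-finger parallel gripper is mounted at the origin on a cart in front of the work surface, level with it; the furniture and walls round the work are solid. World frame = base frame: x ahead of the robot, y to its left, z up, the work surface at z = 0. Lengths are in m, angles in rad, forces in N, time in s.
With the tool pointing down it reaches from about 0.25 to 0.725 m from the base axis. Payload 4 kg.
Tool frame: the origin (TCP) lies at the very end of the fingers, on their centre line; the grasp point (between the pads) lies 19 mm behind it; z points along the fingers, y is the direction in which the jaws open and shut (so a half turn about z gives the same grasp; the last joint's range is limited). The gripper opens to 85 mm and grips with 20 to 120 N. Pads are 22 mm wide; open, the fingers measure 114 mm over their backs; the gripper's body (76 mm by 85 mm) begins 54 mm behind the grasp point. The pads swing forward as they close: fully open they stand 13 mm farther back than shut.
Start: joints at [1.185, 0.241, 0.005, 1.335, 0, 1.571], TCP at [0.188, 0.463, 0.231] pointing down, gripper open.
Joint ranges: [-2.72, 2.72], [-1.05, 1.87], [-1.09, 1.28], [-1.99, 2.15], [-1.42, 1.44], [-3.14, 3.14]. Speed limits (rad/s): [2.79, 2.79, 3.14, 3.14, 3.14, 3.14].

INTERFACE

Orientations are given as a rotation vector (axis times angle).
In Python, from rig import ctrl, vision gives the robot as it stands. The module is installed in compiled form; this text tells all that it offers.
- The arm moves only by the tool drive_tool, never from a script. Its argument "steps" is a list of rows, each a list of 3 entries, a list of its own where there are three numbers: the opening, from 0 (shut) to 1 (fully open), then the shift along the tool's x, y, z in m, then the turn, a rotation vector about the tool's x, y, z in rad. In form: [[claw, [x, y, z], [rx, ry, rz]], ...]. A call has 1 to 10 rows; each row shifts and turns the pose as measured when the row begins, along the tool's axes as they then stand; what a row does not reach is not made up. A row lasts 1/8 s, in which the tool goes at most 62.5 mm and 10.7 degrees, less where a joint would pass 70% of its speed; a pose out of reach is approached as far as the arm can. A call with a gripper value outside its range is refused whole. The fingers move at their own pace and stop on an object; "newtons" is the grip in N (left out, the last holds). Time passes only in rows, so rows that do not move let the fingers close. It gives the time, the measured TCP pose, the force and the opening at its end, in the units of the state.
- ctrl.sense(): the state, without advancing time (a new reading comes with each control period).
- vision.get_image(name): name is "side" or "top"; returns the picture (480x640x3 uint8, red, green, blue); there is no depth.
- vision.get_calibration(name): a dict with "K" (3x3 intrinsics, pixels), "camera_from_world" (4x4, takes a point from world to camera coordinates). Camera axes: x right, y down, z forward; pixel columns grow to the right and rows downward; lengths in m; the calibration is good to about 2 mm. A picture is of the moment at which its call begins. get_calibration takes no time and is no camera call.
- ctrl.finish_job(): hands the job in, once; it reports no verdict.
The state is a dict: "time": time; "qpos": joint angles; "joint_velocities": joint speeds; "joint_torque": joint torques, N m; "tcp_pos": TCP position; "eef_rot": TCP orientation; "ft_force": force on the tool from outside, world axes, zero at the start; "ft_torque": the same for the moment, N m; "gripper_width": finger opening in m.
Only numpy, scipy, OpenCV 4.12 (cv2) and the standard library are available. Lean on these libraries where they do the work, as an engineer would, in place of code of your own. Each camera call takes 0.05 s, during which the arm holds its last target. There are 200 camera calls.

TASK

Close the filled, open tin with the double lid standing beside it: by its handle, carry the outer cap with the inner lid hanging in it to the tin and lower the pair until both are home. Turn the outer cap anticlockwise (seen from above) until it lets go of the inner lid, and lift the cap alone, leaving the inner lid flat and fully home in the tin. Finish holding the cap still and level over the tin, about a hand's breadth (10 cm) above where it sat, so that a gift card can be laid in; never let go of the cap in the air, and leave the tin where it stands and the other things alone.

Things in the scene. Friction and masses are not known exactly. Their poses are not given: they have to be found in the camera images.
- handle (a point): Centre of the outer cap's handle, the thing to grip: an upright dark wooden bar 60 long, 14 thick, 32 high, centred on the cap's flat top. The point is 43 above the cap's rim, 16 below the handle's top. x axis along the bar, y across it, z up. At the start the cap stands on its rim on the counter, the bar within about 30 degrees of world x. Sizes here and below in mm.
- outer_cap: The outer cap: plain brass-coloured metal, diameter 96, 27 high without handle, skirt 3 thick, 0.16 kg. Origin on its axis at its rim, axes as the handle's. Inside the skirt, 7 to 11 above the rim, three lugs (ends on a circle of diameter 77) carry the inner lid. Fully down, its rim rests on the tin's shoulder and its lugs are 5 below the inner lid's flange: raise it 1 to 3 before turning.
- inner_centre (a point): Inner lid, centre of its flange's underside, z up. Aluminium disc, flange diameter 86, 4 thick, 0.10 kg, no grip of its own; under it a tapered rubber plug 9 deep, diameter 60 (48 at the bottom). It hangs loose by the flange on the cap's lugs (2 side play), flange 11 and plug 2 above the cap's rim. In the tin the flange rests on the mouth's rim.
- inner_lid: The same inner lid, same origin; its x axis lies along the cap's (within 6 degrees) at the start. Its flange has three notches: the cap turned 43 to 55 degrees anticlockwise from the start meets stops, and there the lugs pass the notches and the cap lifts off. Turning up to 30 degrees more only drags the inner lid round, harmless. Turned less or clockwise, it comes up with the cap.
- tin_mouth (a point): Centre of the open tin's mouth, in the plane of its rim, 86 above the counter; z up. Upright neck 16 high, outer diameter 69, inner 64; the inner lid's plug goes into it, the cap's skirt over it. The tin stands to the left or the right of the double lid.
- tin: The tin: round brass-coloured metal caddy with a paper band, filled with chocolates, 0.8 kg, loose. Diameter 96 (foot 100) up to a flat shoulder at 70, then the neck. Origin at the centre of its foot, on the counter.
- finished_caddy: Bystander: a caddy of the same kind already closed, 129 mm high with its handle, diameter 100 mm, at the back of the counter; origin at its foot. Leave alone.
- ribbon_spool: Bystander: reel of ribbon lying flat, 64 mm across, 20 mm high, at the right rear by the bottle; origin at its underside. Leave alone.
- order_block: Bystander: white paper block 100 x 70 x 14 mm, left of the work; origin at its underside. Leave alone.
- pay_terminal: Bystander: card terminal 150 x 62 x 24 mm lying left of the work; origin at its underside. Leave alone.
There are look-alikes about, which are no part of the job. Leave any purple look-alike of the tin alone.

How it is judged:
By the outcome, as a careful person would: the job done as asked, in the order asked, and still so for the second after the job is handed in, while the arm keeps its last pose, push and grip.
It also fails if it takes over 46 s, if anything falls off the work surface, if the arm or the gripper's body presses on something with over 40 N, if the wrist force passes 120 N, or if a joint passes its speed limit or range.

## Working session

There is one attempt and no reset: what is moved stays moved. The work goes in short steps, Python scripts to look and compute and a tool call to move; the robot and the scene stay as the last step left them, time stands still between calls to the robot, and variables do not carry over. Pictures are saved under pics/ and viewed, about 8 in all and at most 12, crops included, and the job is handed in when it is done.

Besides the shell and the picture viewer there is one more tool, called after "Call:" as name(argument=value, ...), one argument or row to a line, values as JSON. drive_tool: Moves the arm, as the interface text tells. Its arguments: {"type":"object","properties":{"steps":{"type":"array"},"newtons":{"type":"number"}},"required":["steps"]}

```bash
mkdir -p pics
python3 - <<'E'
from rig import ctrl,vision
import cv2,numpy as np
for n in("top","side"):
    im=vision.get_image(n);cv2.imwrite(f"pics/{n}0.png",im[:,:,::-1])
    c=vision.get_calibration(n);print(n,np.round(c["K"],1).tolist(),np.round(c["camera_from_world"],3).tolist())
s=ctrl.sense();print({k:np.round(v,3).tolist() for k,v in s.items()})
E
```

```text
top [[581.0, 0.0, 314.3], [0.0, 581.0, 248.3], [0.0, 0.0, 1.0]] [[-0.024, -1.0, -0.004, 0.118], [-0.986, 0.025, -0.163, 0.576], [0.163, -0.0, -0.987, 1.242], [0.0, 0.0, 0.0, 1.0]]
side [[459.6, 0.0, 320.3], [0.0, 459.6, 239.8], [0.0, 0.0, 1.0]] [[-0.998, -0.064, 0.01, 0.578], [-0.041, 0.51, -0.859, 0.024], [0.049, -0.858, -0.512, 1.094], [0.0, 0.0, 0.0, 1.0]]
{'time': 0.1, 'qpos': [1.185, 0.241, 0.004, 1.335, -0.0, 1.571], 'joint_velocities': [-0.0, 0.0, 0.003, 0.0, 0.0, -0.001], 'joint_torque': [-0.0, -37.314, 25.301, 0.011, -0.0, 0.0], 'tcp_pos': [0.188, 0.463, 0.231], 'eef_rot': [-0.602, -3.083, 0.003], 'ft_force': [0.668, -0.255, 0.141], 'ft_torque': [-0.027, 0.005, 0.035], 'gripper_width': 0.085}
```

View pics/top0.png

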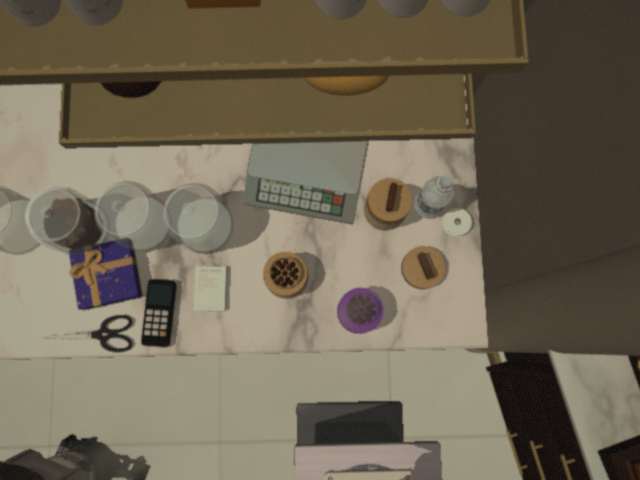

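View pics/side0.png

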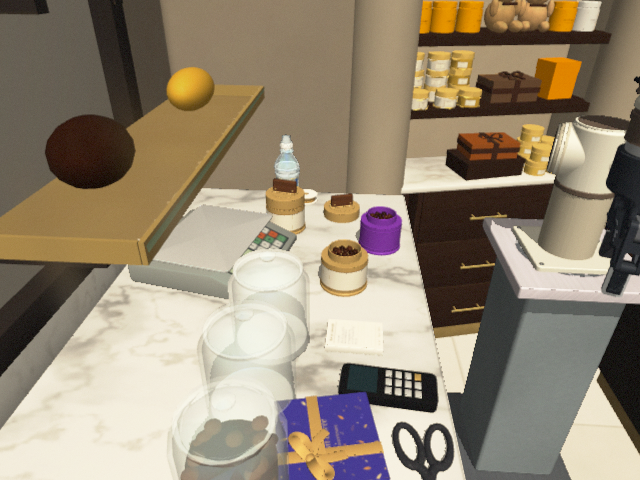

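The top view shows the tin at about (286,274), the double lid at (426,267), and the purple look-alike at (360,311) between them on the robot's side. I'll enlarge the relevant areas.

```bash
cat > h.py <<'E'
import numpy as np
from rig import ctrl,vision
def proj(n,P):
    c=vision.get_calibration(n);P=np.atleast_2d(P);T=np.array(c["camera_from_world"])
    q=(P@T[:3,:3].T+T[:3,3])@np.array(c["K"]).T
    return q[:,:2]/q[:,2:]
def ray(n,uv,z):
    "world point at height z seen at pixel uv"
    c=vision.get_calibration(n);T=np.array(c["camera_from_world"]);R=T[:3,:3];o=-R.T@T[:3,3]
    d=R.T@np.linalg.solve(np.array(c["K"]),[*uv,1]);return o+d*(z-o[2])/d[2]
E
python3 - <<'E'
import cv2,numpy as np
from h import *
t=cv2.imread("pics/top0.png");s=cv2.imread("pics/side0.png")
up=lambda a,f:cv2.resize(a,None,fx=f,fy=f,interpolation=cv2.INTER_CUBIC)
a=up(t[240:310,250:325],5);b=up(t[235:300,390:460],5)
h=min(a.shape[0],b.shape[0]);cv2.imwrite("pics/t1.png",np.hstack([a[:h],b[:h]]))
a=up(s[230:305,305,None] if 0 else s[230:305,310:380],5);b=up(s[185:225,315,None] if 0 else s[180:255,310:380],5)
cv2.imwrite("pics/s1.png",np.hstack([a,b]))
print(proj("top",[[0,0,0],[.188,.463,.231]]),ray("top",(286,274),.086),ray("top",(426,267),.059),ray("top",(360,311),.09))
E
```

```text
[[369.27895571 517.6341808 ]
 [119.30050654 450.80699723]] [0.51813285 0.1652194  0.086     ] [ 0.52924076 -0.1397707   0.059     ] [0.43533987 0.01034994 0.09      ]
```

View pics/t1.png

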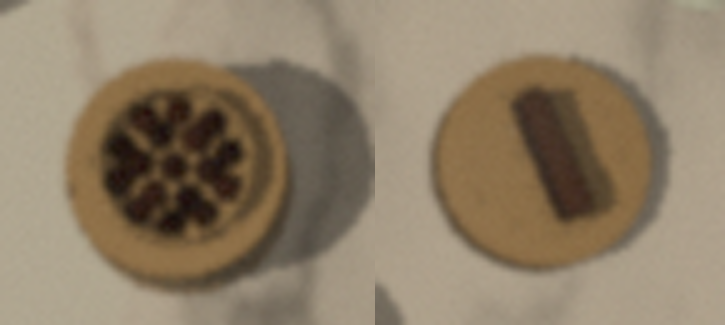

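View pics/s1.png

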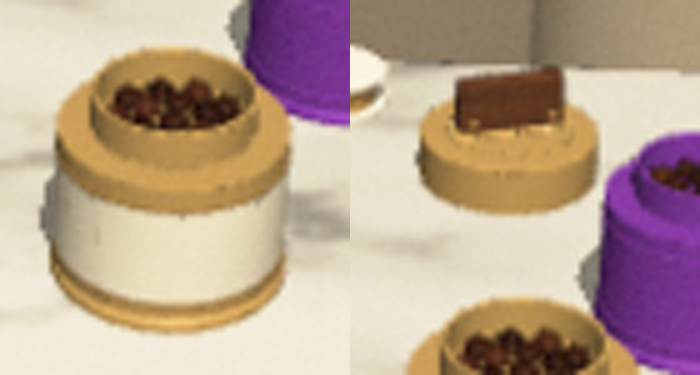

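Run:
```python
import cv2,numpy as np
from h import *
f=lambda u,v,x,y:((u+.5)/5-.5+x,(v+.5)/5-.5+y)
R=lambda n,uv,z,l:print(l,np.round(ray(n,uv,z),4))
R("top",f(167.5,160,390,235),.027,"cap top")
A=ray("top",f(526-375,92,390,235),.059);B=ray("top",f(577-375,213,390,235),.059);print("handle",(A+B)/2,A-B,np.degrees(np.arctan2(*(A-B)[1::-1])))
R("side",f(160,132,310,180),.027,"cap top s")
A2=ray("side",f(105,80,310,180),.059);B2=ray("side",f(213,67,310,180),.059);print("handle s",(A2+B2)/2,A2-B2)
R("top",f(176.5,169,250,240),.070,"tin shoulder")
R("top",f(174,165,250,240),.086,"mouth t")
R("side",f(175,90,310,230),.086,"mouth s")
# overlay fits
cap=np.array([.529,-.136]);tin=np.array([.518,.166])
th=np.linspace(0,2*np.pi,90)
def draw(im,n,c,r,z,col,off,s=5):
    p=proj(n,np.c_[c[0]+r*np.cos(th),c[1]+r*np.sin(th),z+0*th])
    p=((p+.5-off)*s-.5);cv2.polylines(im,[np.round(p*8).astype(int)],True,col,1,cv2.LINE_AA,3)
up=lambda a:cv2.resize(a,None,fx=5,fy=5,interpolation=cv2.INTER_CUBIC)
o=[]
for n,ot,oc in(("top",(250,240),(390,235)),("side",(310,230),(310,180))):
    img=cv2.imread(f"pics/{n}0.png")
    a=up(img[ot[1]:ot[1]+60,ot[0]:ot[0]+75]);b=up(img[oc[1]:oc[1]+60,oc[0]:oc[0]+75])
    for r,z in((.048,.07),(.0345,.086),(.05,0)):draw(a,n,tin,r,z,(255,0,0),np.array(ot))
    for r,z in((.048,.027),(.048,0)):draw(b,n,cap,r,z,(255,0,0),np.array(oc))
    o.append(np.hstack([a,b]))
cv2.imwrite("pics/ov.png",np.vstack(o))
```

```text
cap top [ 0.5344 -0.1395  0.027 ]
handle [ 0.53357958 -0.13756585  0.059     ] [0.05390136 0.01934483 0.        ] 19.742719200045578
cap top s [ 0.531  -0.1344  0.027 ]
handle s [ 0.53256955 -0.13898217  0.059     ] [0.05630136 0.02087736 0.        ]
tin shoulder [0.5214 0.1684 0.07  ]
mouth t [0.5212 0.1686 0.086 ]
mouth s [0.5197 0.1709 0.086 ]
```

View pics/ov.png

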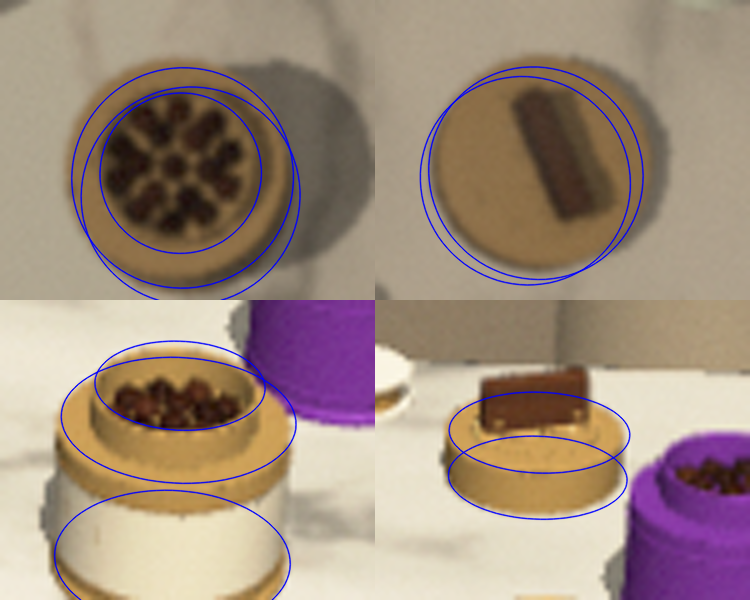

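Measured (both views agree within about 2 mm): cap handle at about (0.533, -0.138) with bar yaw 20°, tin mouth at about (0.521, 0.170). I'm moving to a pose above the handle.

Call:
drive_tool(
  steps=[
    [1,[0,0,0],[0,0,-0.183]],
    [1,[0,0,0],[0,0,-0.183]],
    [1,[0,0,0],[0,0,-0.183]],
    [1,[0,0,0],[0,0,-0.183]],
    [1,[-0.0099,-0.0569,0],[0,0,0]],
    [1,[-0.0099,-0.0569,0],[0,0,0]],
    [1,[-0.0099,-0.0569,0],[0,0,0]],
    [1,[-0.0099,-0.0569,0],[0,0,0]],
    [1,[-0.0099,-0.0569,0],[0,0,0]],
    [1,[-0.0099,-0.0569,0],[0,0,0]],
  ],
)

```text
time: 1.35
tcp_pos: [0.3685, 0.1588, 0.2272]
eef_rot: [0.589, -3.08, 0.013]
ft_force: [1.0, 0.0, 0.7]
gripper_width: 0.0857
```

Call:
drive_tool(
  steps=[
    [1,[-0.0099,-0.0569,0],[0,0,0]],
    [1,[-0.0099,-0.0569,0],[0,0,0]],
    [1,[-0.0099,-0.0569,0],[0,0,0]],
    [1,[-0.0099,-0.0569,0],[0,0,0]],
    [1,[-0.0099,-0.0569,0],[0,0,0]],
    [1,[0,0,0],[0,0,0]],
  ],
)

```text
time: 2.1
tcp_pos: [0.5231, -0.0999, 0.2261]
eef_rot: [0.579, -3.08, 0.01]
ft_force: [-1.1, 0.5, -0.3]
gripper_width: 0.0852
```

```bash
cat >> h.py <<'E'
from scipy.spatial.transform import Rotation as Ro
def go(p,yaw):
    "tool-frame shift and turn to reach tool-down pose at p with tool y at yaw (deg)"
    s=ctrl.sense();R=Ro.from_rotvec(s["eef_rot"]);a=np.radians(yaw)
    y=np.array([np.cos(a),np.sin(a),0]);z=np.array([0,0,-1.]);W=Ro.from_matrix(np.c_[np.cross(y,z),y,z])
    print("t",s["time"],"tcp",np.round(s["tcp_pos"],4),"q",np.round(s["qpos"],2),"f",np.round(s["ft_force"],1),"w",round(s["gripper_width"],4))
    m=R.as_matrix();print("y yaw",round(np.degrees(np.arctan2(m[1,1],m[0,1])),2),"tilt",np.round(m[:2,2],4))
    print("shift",np.round(R.inv().apply(np.array(p)-s["tcp_pos"]),4),"turn",np.round((R.inv()*W).as_rotvec(),3))
E
python3 -c "
from h import *
go([.533,-.138,.1],110)"
```

```text
t 2.1 tcp [ 0.5231 -0.0999  0.2261] q [-0.18  0.31  0.09  1.35 -0.01 -0.56] f [-1.1  0.5 -0.3] w 0.0852
y yaw 111.29 tilt [-0.0062 -0.0077]
shift [ 0.0035 -0.0385  0.1263] turn [-0.005 -0.009  0.023]
```

Call:
drive_tool(
  steps=[
    [1,[0.0035,-0.0385,0],[-0.005,-0.009,0.023]],
    [1,[0,0,0.05],[0,0,0]],
    [1,[0,0,0.05],[0,0,0]],
    [1,[0,0,0.0],[0,0,0]],
  ],
)

```text
time: 2.6
tcp_pos: [0.5326, -0.1355, 0.1235]
eef_rot: [0.545, -3.093, -0.004]
ft_force: [-0.2, 0.1, 0.5]
gripper_width: 0.0851
```

```bash
python3 -c "
from h import *
import cv2
go([.533,-.138,.031],110)
a=vision.get_image('top')[225:305,380:470];b=vision.get_image('side')[140:220,295:385]
cv2.imwrite('pics/g1.png',cv2.resize(np.hstack([a,b])[:,:,::-1],None,fx=4,fy=4,interpolation=2))"
```

```text
t 2.6 tcp [ 0.5326 -0.1355  0.1235] q [-0.25  0.41 -0.05  1.12  0.   -0.6 ] f [-0.2  0.1  0.5] w 0.0851
y yaw 110.0 tilt [-0.0015  0.0026]
shift [ 0.0004 -0.0028  0.0925] turn [ 0.003 -0.    -0.   ]
```

View pics/g1.png

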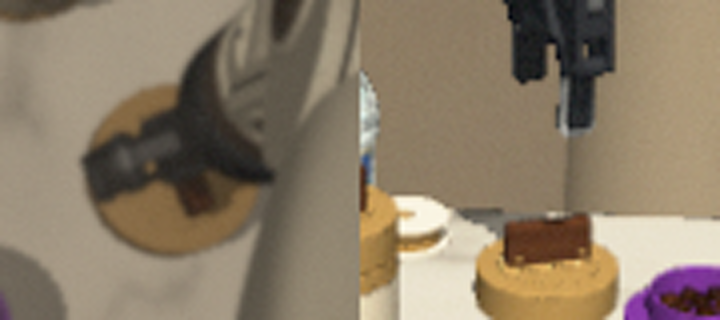

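The gripper straddles the bar and is aligned with it: bar in the top crop around (200,190), below the jaws. I'm going down in steps.

Call:
drive_tool(
  steps=[
    [1,[0.0004,-0.0028,0.045],[0.003,0,0]],
    [1,[0,0,0.03],[0,0,0]],
    [1,[0,0,0.008],[0,0,0]],
    [1,[0,0,0],[0,0,0]],
  ],
)

```text
time: 3.2
tcp_pos: [0.5472, -0.1397, 0.0556]
eef_rot: [-0.546, 3.066, -0.02]
ft_force: [0.3, 0.1, -0.0]
gripper_width: 0.0857
```

```bash
python3 -c "
from h import *
go([.533,-.138,.032],110)"
```

```text
t 3.2 tcp [ 0.5472 -0.1397  0.0556] q [-0.25  0.48 -0.13  0.93 -0.   -0.6 ] f [ 0.3  0.1 -0. ] w 0.0857
y yaw 110.17 tilt [ 0.0293 -0.0075]
shift [0.0133 0.0069 0.0231] turn [-0.017  0.025  0.003]
```

Call:
drive_tool(
  steps=[
    [1,[0.0133,0.0069,0],[-0.017,0.025,0.003]],
    [1,[0,0,0.0],[0,0,0]],
  ],
)

```text
time: 3.45
tcp_pos: [0.5335, -0.138, 0.0586]
eef_rot: [-0.545, 3.091, -0.002]
ft_force: [0.7, 1.0, 0.8]
gripper_width: 0.0852
```

```bash
python3 -c "
from h import *
go([.533,-.138,.032],110)"
```

```text
t 3.45 tcp [ 0.5335 -0.138   0.0586] q [-0.25  0.47 -0.14  0.96 -0.   -0.6 ] f [0.7 1.  0.8] w 0.0852
y yaw 110.01 tilt [ 0.0031 -0.001 ]
shift [0.0005 0.0003 0.0266] turn [-0.002  0.003  0.   ]
```

Call:
drive_tool(
  steps=[
    [1,[0,0,0.01],[-0.002,0.003,0]],
    [1,[0,0,0.01],[0,0,0]],
    [1,[0,0,0.006],[0,0,0]],
    [1,[0,0,0],[0,0,0]],
  ],
)

```text
time: 3.95
tcp_pos: [0.5338, -0.1383, 0.0312]
eef_rot: [-0.545, 3.094, -0.001]
ft_force: [0.0, 0.5, -0.2]
gripper_width: 0.0852
```

```bash
python3 -c "
from h import *
go([.533,-.138,.032],110)"
```

```text
t 3.95 tcp [ 0.5338 -0.1383  0.0312] q [-0.25  0.51 -0.16  0.9  -0.   -0.6 ] f [ 0.   0.5 -0.2] w 0.0852
y yaw 110.0 tilt [ 0.0003 -0.0003]
shift [ 0.0007  0.0005 -0.0008] turn [-0.  0. -0.]
```

Call:
drive_tool(
  steps=[
    [0.3,[0,0,0],[0,0,0]],
    [0.3,[0,0,0],[0,0,0]],
    [0.3,[0,0,0],[0,0,0]],
    [0,[0,0,0],[0,0,0]],
    [0,[0,0,0],[0,0,0]],
    [0,[0,0,0],[0,0,0]],
    [0,[0,0,0],[0,0,0]],
  ],
  newtons=70,
)

```text
time: 4.82
tcp_pos: [0.5343, -0.1384, 0.0317]
eef_rot: [-0.545, 3.093, -0.001]
ft_force: [0.2, -0.8, -0.7]
gripper_width: 0.013
```

```bash
python3 -c "
from h import *
go([.533,-.138,.18],110)"
```

```text
t 4.825 tcp [ 0.5343 -0.1384  0.0317] q [-0.25  0.51 -0.16  0.9  -0.   -0.6 ] f [ 0.2 -0.8 -0.7] w 0.013
y yaw 110.0 tilt [ 0.0012 -0.0005]
shift [ 0.001   0.0007 -0.1483] turn [-0.001  0.001 -0.   ]
```

Call:
drive_tool(
  steps=[
    [0,[0,0,-0.015],[0,0,0]],
    [0,[0,0,-0.02],[0,0,0]],
    [0,[0,0,-0.025],[0,0,0]],
    [0,[0,0,-0.025],[0,0,0]],
    [0,[0,0,-0.025],[0,0,0]],
    [0,[0,0,-0.025],[0,0,0]],
    [0,[0,0,-0.02],[0,0,0]],
    [0,[0,0,-0.01],[0,0,0]],
    [0,[0,0,0],[0,0,0]],
  ],
)

```text
time: 5.95
tcp_pos: [0.5312, -0.1375, 0.205]
eef_rot: [0.545, -3.09, -0.002]
ft_force: [0.0, 0.3, -2.3]
gripper_width: 0.0124
```

```bash
python3 -c "
from h import *
import cv2
go([.521,.1695,.19],110)
b=vision.get_image('side')[110:210,290:390]
cv2.imwrite('pics/g2.png',cv2.resize(b[:,:,::-1],None,fx=5,fy=5,interpolation=2))"
```

```text
t 5.95 tcp [ 0.5312 -0.1375  0.205 ] q [-0.25  0.35  0.09  1.31 -0.   -0.6 ] f [ 0.   0.3 -2.3] w 0.0124
y yaw 110.01 tilt [-0.0039  0.0005]
shift [-0.0955  0.292   0.0152] turn [ 0.002 -0.003  0.   ]
```

View pics/g2.png

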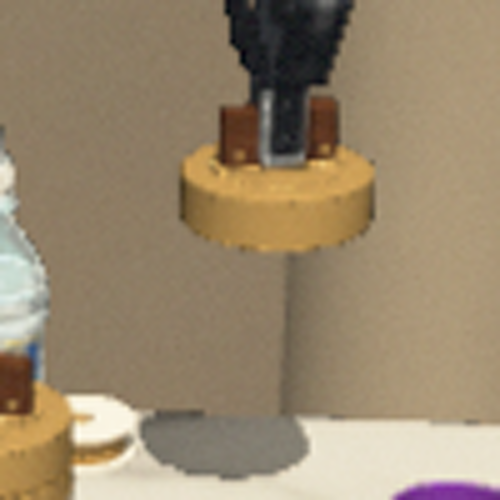

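The cap is held level by its bar, and the force is consistent with 0.26 kg (both parts). Next I carry it over.

Call:
drive_tool(
  steps=[
    [0,[-0.004,0.012,0],[0.002,-0.003,0]],
    [0,[-0.008,0.0245,0],[0,0,0]],
    [0,[-0.01,0.031,0],[0,0,0]],
    [0,[-0.01,0.031,0],[0,0,0]],
    [0,[-0.01,0.031,0],[0,0,0]],
    [0,[-0.01,0.031,0],[0,0,0]],
    [0,[-0.01,0.031,0],[0,0,0]],
    [0,[-0.01,0.031,0],[0,0,0]],
    [0,[-0.008,0.0245,0],[0,0,0]],
    [0,[-0.004,0.012,0],[0,0,0]],
  ],
)

```text
time: 7.25
tcp_pos: [0.5119, 0.1489, 0.1939]
eef_rot: [0.544, -3.072, -0.01]
ft_force: [1.1, -0.8, -3.3]
gripper_width: 0.0127
```

```bash
python3 -c "
from h import *
go([.521,.1695,.15],110)"
```

```text
t 7.25 tcp [0.5119 0.1489 0.1939] q [ 0.28  0.34  0.04  1.29  0.01 -0.07] f [ 1.1 -0.8 -3.3] w 0.0127
y yaw 110.08 tilt [-0.0222  0.0024]
shift [-0.0165  0.0157  0.0437] turn [ 0.01  -0.02   0.002]
```

Call:
drive_tool(
  steps=[
    [0,[-0.0165,0.0157,0],[0.01,-0.02,0.002]],
    [0,[0,0,0.012],[0,0,0]],
    [0,[0,0,0.015],[0,0,0]],
    [0,[0,0,0.01],[0,0,0]],
    [0,[0,0,0],[0,0,0]],
  ],
)

```text
time: 7.88
tcp_pos: [0.5187, 0.1682, 0.1511]
eef_rot: [0.543, -3.086, 0.004]
ft_force: [-0.3, -0.6, -3.0]
gripper_width: 0.0128
```

Run:
```python
from h import *
import cv2
go([.521,.1695,.13],110)
s=ctrl.sense();p=np.array(s["tcp_pos"]);th=np.linspace(0,2*np.pi,90);rim=p[2]-.0317
for n,o,w in(("top",(245,225),(90,90)),("side",(295,190),(90,130))):
    im=vision.get_image(n)[o[1]:o[1]+w[1],o[0]:o[0]+w[0],::-1];im=cv2.resize(im,None,fx=4,fy=4,interpolation=2)
    for c,r,z,col in((p,.048,rim,(255,0,0)),(p,.048,rim+.027,(255,0,0)),((.521,.1695),.0345,.086,(0,255,0)),((.521,.1695),.048,.07,(0,255,0)),((.521,.1695),.05,0,(0,255,0))):
        q=proj(n,np.c_[c[0]+r*np.cos(th),c[1]+r*np.sin(th),z+0*th]);q=(q+.5-o)*4-.5
        cv2.polylines(im,[np.round(q*8).astype(int)],True,col,1,cv2.LINE_AA,3)
    cv2.imwrite(f"pics/p_{n}.png",im)
a=cv2.imread("pics/p_top.png");b=cv2.imread("pics/p_side.png");a=cv2.copyMakeBorder(a,0,b.shape[0]-a.shape[0],0,0,0)
cv2.imwrite("pics/p.png",np.hstack([a,b]))
```

```text
t 7.875 tcp [0.5187 0.1682 0.1511] q [ 0.31  0.38 -0.01  1.19 -0.   -0.03] f [-0.3 -0.6 -3. ] w 0.0128
y yaw 109.94 tilt [-0.0072 -0.004 ]
shift [-0.0028  0.0005  0.0211] turn [-0.001 -0.008 -0.001]
```

View pics/p.png

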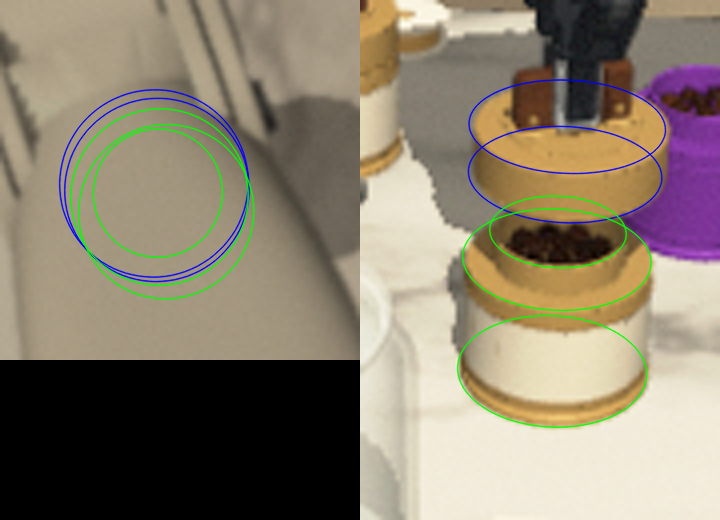

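The side view confirms the cap hanging level over the tin: cap edges 472–668, tin edges 462–651, with the model circles matching to about 1 mm. I'll align finely and lower.

Call:
drive_tool(
  steps=[
    [0,[-0.003,0,0],[-0.001,-0.008,-0.001]],
    [0,[0,0,0.007],[0,0,0]],
    [0,[0,0,0.008],[0,0,0]],
    [0,[0,0,0.005],[0,0,0]],
    [0,[0,0,0],[0,0,0]],
  ],
)

```text
time: 8.6
tcp_pos: [0.5236, 0.1696, 0.1321]
eef_rot: [-0.544, 3.089, 0.001]
ft_force: [-0.1, 0.3, -2.6]
gripper_width: 0.013
```

```bash
python3 -c "
from h import *
go([.5217,.169,.115],110)"
```

```text
t 8.6 tcp [0.5236 0.1696 0.1321] q [ 0.31  0.4  -0.04  1.13 -0.   -0.04] f [-0.1  0.3 -2.6] w 0.013
y yaw 109.98 tilt [0.0052 0.0014]
shift [0.0021 0.0001 0.0171] turn [-0.     0.005 -0.   ]
```

Call:
drive_tool(
  steps=[
    [0,[0.0021,0,0.003],[0,0.005,0]],
    [0,[0,0,0.004],[0,0,0]],
    [0,[0,0,0.004],[0,0,0]],
    [0,[0,0,0.002],[0,0,0]],
    [0,[0,0,0],[0,0,0]],
  ],
)

```text
time: 9.22
tcp_pos: [0.5217, 0.169, 0.1183]
eef_rot: [-0.545, 3.094, -0.001]
ft_force: [0.0, 0.3, -1.6]
gripper_width: 0.0125
```

```bash
python3 -c "
from h import *
go([.5217,.169,.112],110)"
```

```text
t 9.225 tcp [0.5217 0.169  0.1183] q [ 0.31  0.41 -0.06  1.1  -0.   -0.04] f [ 0.   0.3 -1.6] w 0.0125
y yaw 109.99 tilt [ 0.0005 -0.0003]
shift [-0.      0.      0.0063] turn [-0.  0. -0.]
```

Call:
drive_tool(
  steps=[
    [0,[0,0,0.003],[0,0,0]],
    [0,[0,0,0.003],[0,0,0]],
    [0,[0,0,0.003],[0,0,0]],
    [0,[0,0,0],[0,0,0]],
  ],
)

```text
time: 9.72
tcp_pos: [0.5218, 0.169, 0.1088]
eef_rot: [-0.545, 3.093, -0.001]
ft_force: [-0.6, 0.6, -2.8]
gripper_width: 0.013
```

```bash
python3 -c "
from h import *
go([.5217,.169,.102],110)"
```

```text
t 9.725 tcp [0.5218 0.169  0.1088] q [ 0.31  0.42 -0.08  1.08 -0.   -0.04] f [-0.6  0.6 -2.8] w 0.013
y yaw 109.98 tilt [ 0.0007 -0.0002]
shift [0.0001 0.     0.0068] turn [-0.     0.001 -0.   ]
```

No contact yet, so I continue in small steps to home, feeling for contact.

Call:
drive_tool(
  steps=[
    [0,[0,0,0.002],[0,0,0]],
    [0,[0,0,0.002],[0,0,0]],
    [0,[0,0,0],[0,0,0]],
  ],
)

```text
time: 10.1
tcp_pos: [0.5222, 0.1691, 0.105]
eef_rot: [-0.545, 3.092, -0.0]
ft_force: [0.4, -0.4, -0.4]
gripper_width: 0.0132
```

Call:
drive_tool(
  steps=[
    [0,[0,0,0.0015],[0,0,0]],
    [0,[0,0,0.001],[0,0,0]],
    [0,[0,0,0],[0,0,0]],
  ],
)

```text
time: 10.48
tcp_pos: [0.5225, 0.1692, 0.1027]
eef_rot: [-0.545, 3.091, -0.0]
ft_force: [0.3, 0.2, -2.0]
gripper_width: 0.0125
```

Call:
drive_tool(
  steps=[
    [0,[0,0,0.001],[0,0.002,0]],
    [0,[0,0,0.001],[0,0,0]],
    [0,[0,0,0],[0,0,0]],
  ],
)

```text
time: 10.85
tcp_pos: [0.5228, 0.1693, 0.1018]
eef_rot: [-0.545, 3.092, -0.0]
ft_force: [0.1, -0.1, -2.4]
gripper_width: 0.0129
```

```bash
python3 -c "
from h import *
go([.5217,.169,.1035],110)
import cv2
b=vision.get_image('side')[180:300,300:390]
cv2.imwrite('pics/g3.png',cv2.resize(b[:,:,::-1],None,fx=5,fy=5,interpolation=2))"
```

```text
t 10.85 tcp [0.5228 0.1693 0.1018] q [ 0.31  0.42 -0.08  1.06 -0.   -0.04] f [ 0.1 -0.1 -2.4] w 0.0129
y yaw 109.98 tilt [0.0016 0.    ]
shift [ 0.0011  0.0001 -0.0017] turn [-0.001  0.002 -0.   ]
```

View pics/g3.png

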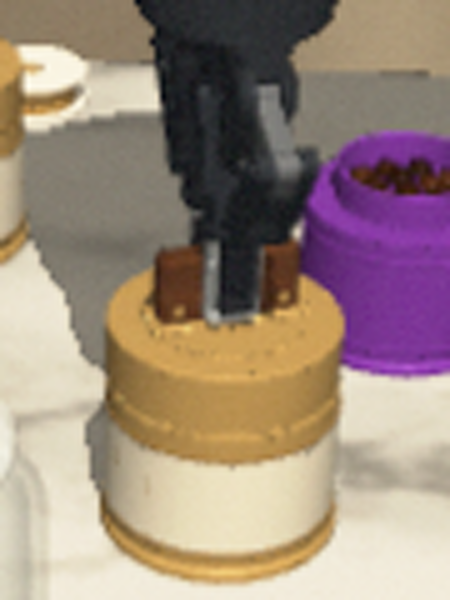

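The cap sits on the shoulder or within about 1 mm of it. I'll press gently to confirm.

Call:
drive_tool(
  steps=[
    [0,[0.001,0,0.001],[0,0.002,0]],
    [0,[0,0,0.001],[0,0,0]],
  ],
)

```text
time: 11.15
tcp_pos: [0.5229, 0.1693, 0.1017]
eef_rot: [-0.544, 3.091, -0.0]
ft_force: [-3.5, -1.9, 7.9]
gripper_width: 0.0127
```

```bash
python3 -c "
from h import *
go([.5217,.169,.1035],110)"
```

```text
t 11.15 tcp [0.5229 0.1693 0.1017] q [ 0.31  0.42 -0.09  1.06 -0.   -0.04] f [-3.5 -1.9  7.9] w 0.0127
y yaw 109.98 tilt [0.0026 0.0004]
shift [ 0.0012  0.0001 -0.0018] turn [-0.001  0.003 -0.   ]
```

Home at TCP z = 0.1017, as predicted. Now I raise 2 mm and turn.

Call:
drive_tool(
  steps=[
    [0,[0,0,-0.0018],[0,0.002,0]],
    [0,[0,0,0],[0,0,0]],
  ],
)

```text
time: 11.4
tcp_pos: [0.5226, 0.1692, 0.1031]
eef_rot: [0.545, -3.094, 0.001]
ft_force: [0.7, 0.6, -1.6]
gripper_width: 0.013
```

```bash
python3 -c "
from h import *
go([.5225,.169,.1037],110)"
```

```text
t 11.4 tcp [0.5226 0.1692 0.1031] q [ 0.31  0.42 -0.08  1.07 -0.   -0.04] f [ 0.7  0.6 -1.6] w 0.013
y yaw 109.98 tilt [-0.     -0.0006]
shift [ 0.0002 -0.0002 -0.0006] turn [-0.001 -0.    -0.   ]
```

Call:
drive_tool(
  steps=[
    [0,[0,0,-0.0006],[0,0,0]],
    [0,[0,0,0],[0,0,-0.1]],
    [0,[0,0,0],[0,0,-0.1]],
    [0,[0,0,0],[0,0,-0.1]],
    [0,[0,0,0],[0,0,-0.1]],
    [0,[0,0,0],[0,0,0]],
  ],
)

```text
time: 12.15
tcp_pos: [0.522, 0.1693, 0.1018]
eef_rot: [1.165, -2.914, -0.0]
ft_force: [-1.0, -0.7, 0.2]
gripper_width: 0.0131
```

```bash
python3 -c "
from h import *
go([.5225,.169,.1037],170)
print(ctrl.sense()['ft_torque'])"
```

```text
t 12.15 tcp [0.522  0.1693 0.1018] q [ 0.31  0.43 -0.08  1.07 -0.   -0.45] f [-1.  -0.7  0.2] w 0.0131
y yaw 133.59 tilt [-0.0027 -0.0009]
shift [-0.0002 -0.0006 -0.0019] turn [ 0.002 -0.002 -0.635]
[ 0.02798859  0.04926349 -0.02205633]
```

Call:
drive_tool(
  steps=[
    [0,[0,0,-0.002],[0,-0.001,0]],
    [0,[0,0,-0.0005],[0,0,-0.1]],
    [0,[0,0,-0.0005],[0,0,-0.1]],
    [0,[0,0,-0.0005],[0,0,-0.1]],
    [0,[0,0,0],[0,0,0]],
  ],
)

```text
time: 12.78
tcp_pos: [0.5216, 0.1693, 0.1049]
eef_rot: [1.591, -2.705, -0.002]
ft_force: [-1.2, -0.4, -1.3]
gripper_width: 0.0124
```

```bash
python3 -c "
from h import *
go([.5225,.169,.1037],176)
print(ctrl.sense()['ft_torque'])"
```

```text
t 12.775 tcp [0.5216 0.1693 0.1049] q [ 0.31  0.42 -0.08  1.07  0.   -0.75] f [-1.2 -0.4 -1.3] w 0.0124
y yaw 150.92 tilt [-0.0033 -0.0003]
shift [-0.0002 -0.001   0.0012] turn [ 0.003 -0.001 -0.438]
[0.06292336 0.00927545 0.04807576]
```

Call:
drive_tool(
  steps=[
    [0,[0,0,0.0015],[0.002,-0.001,0]],
    [0,[0,0,-0.0002],[0,0,-0.08]],
    [0,[0,0,-0.0002],[0,0,-0.09]],
    [0,[0,0,-0.0002],[0,0,-0.09]],
    [0,[0,0,0],[0,0,0]],
  ],
)

```text
time: 13.4
tcp_pos: [0.5209, 0.1691, 0.1031]
eef_rot: [1.928, -2.478, -0.001]
ft_force: [0.3, 0.7, -2.5]
gripper_width: 0.0128
```

```bash
python3 -c "
from h import *
go([.5225,.169,.1037],176)
print(ctrl.sense()['ft_torque'])"
```

```text
t 13.4 tcp [0.5209 0.1691 0.1031] q [ 0.31  0.42 -0.08  1.07 -0.   -1.01] f [ 0.3  0.7 -2.5] w 0.0128
y yaw 165.77 tilt [-0.002  -0.0009]
shift [-0.0003 -0.0015 -0.0006] turn [ 0.002 -0.001 -0.179]
[-0.01074868  0.02813424  0.01412712]
```

Call:
drive_tool(
  steps=[
    [0,[0,-0.0005,-0.0006],[0.002,-0.001,0]],
    [0,[0,-0.0005,-0.0002],[0,0,-0.09]],
    [0,[0,0,-0.0002],[0,0,-0.09]],
    [0,[0,0,-0.0002],[0,0,-0.06]],
    [0,[0,0,0],[0,0,0]],
  ],
)

```text
time: 14.02
tcp_pos: [0.5215, 0.1687, 0.1041]
eef_rot: [2.211, -2.232, 0.0]
ft_force: [-0.8, 0.0, -1.8]
gripper_width: 0.0127
```

```bash
python3 -c "
from h import *
go([.522,.169,.1037],176)
print(ctrl.sense()['ft_torque'])
import cv2
b=vision.get_image('side')[180:300,300:390]
cv2.imwrite('pics/g4.png',cv2.resize(b[:,:,::-1],None,fx=5,fy=5,interpolation=2))"
```

```text
t 14.025 tcp [0.5215 0.1687 0.1041] q [ 0.31  0.42 -0.08  1.07 -0.   -1.25] f [-0.8  0.  -1.8] w 0.0127
y yaw 179.46 tilt [-0.0003 -0.0003]
shift [-0.0003 -0.0004  0.0004] turn [ 0.   -0.    0.06]
[-0.02301061  0.06768265  0.10400594]
```

View pics/g4.png

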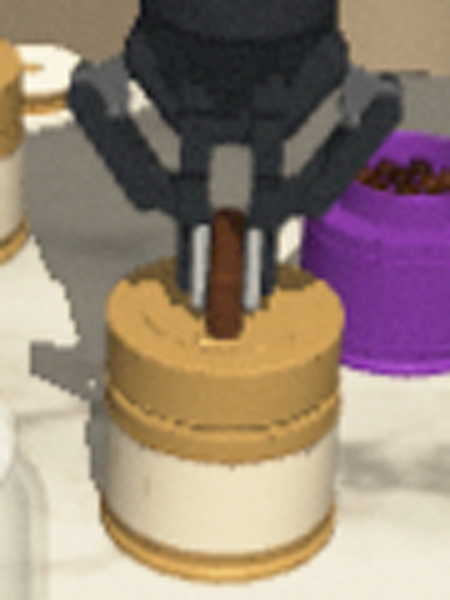

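The cap turned 69.5° with the gripper, inside the allowed range, and it drags lightly against the stops. I'm lifting slowly.

Call:
drive_tool(
  steps=[
    [0,[0,0,-0.003],[0,0,0]],
    [0,[0,0,-0.003],[0,0,0]],
    [0,[0,0,-0.004],[0,0,0]],
    [0,[0,0,-0.006],[0,0,0]],
    [0,[0,0,-0.008],[0,0,0]],
    [0,[0,0,0],[0,0,0]],
  ],
)

```text
time: 14.82
tcp_pos: [0.5221, 0.1688, 0.1305]
eef_rot: [-2.207, 2.234, -0.001]
ft_force: [0.0, 0.3, -1.2]
gripper_width: 0.0128
```

```bash
python3 -c "
from h import *
go([.522,.169,.2017],179.5)
import cv2
b=vision.get_image('side')[160:300,295:395]
cv2.imwrite('pics/g5.png',cv2.resize(b[:,:,::-1],None,fx=4,fy=4,interpolation=2))"
```

```text
t 14.825 tcp [0.5221 0.1688 0.1305] q [ 0.31  0.4  -0.04  1.13 -0.   -1.25] f [ 0.   0.3 -1.2] w 0.0128
y yaw 179.3 tilt [0.0013 0.    ]
shift [-0.0002  0.     -0.0712] turn [-0.001  0.    -0.003]
```

View pics/g5.png

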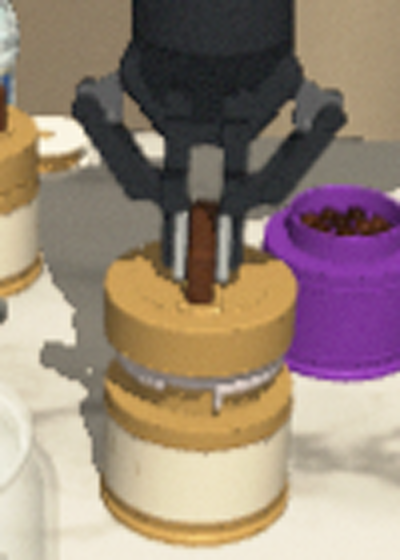

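The cap is up alone: the light flange at row ~380 stays on the neck, below the cap's rim. I lift on to 10 cm.

Call:
drive_tool(
  steps=[
    [0,[0,0,-0.01],[0,0,0]],
    [0,[0,0,-0.014],[0,0,0]],
    [0,[0,0,-0.014],[0,0,0]],
    [0,[0,0,-0.014],[0,0,0]],
    [0,[0,0,-0.01],[0,0,0]],
    [0,[0,0,-0.004],[0,0,0]],
    [0,[0,0,0],[0,0,0]],
  ],
)

```text
time: 15.75
tcp_pos: [0.5221, 0.1688, 0.2016]
eef_rot: [-2.207, 2.234, -0.002]
ft_force: [0.3, -0.2, -1.6]
gripper_width: 0.0126
```

```bash
python3 -c "
from h import *
go([.522,.169,.2017],179.5)"
```

```text
t 15.75 tcp [0.5221 0.1688 0.2016] q [ 0.31  0.35  0.08  1.3  -0.   -1.25] f [ 0.3 -0.2 -1.6] w 0.0126
y yaw 179.3 tilt [0.002  0.0002]
shift [-0.0002  0.0001 -0.0001] turn [-0.002  0.    -0.004]
```

Call:
drive_tool(
  steps=[
    [0,[0,0,0],[-0.002,0,0]],
    [0,[0,0,0],[0,0,0]],
    [0,[0,0,0],[0,0,0]],
  ],
)

```text
time: 16.12
tcp_pos: [0.5213, 0.1685, 0.2002]
eef_rot: [2.206, -2.233, -0.002]
ft_force: [0.3, 0.3, -1.3]
gripper_width: 0.0127
```

Run:
```python
from h import *
import cv2
go([.522,.169,.2017],179.5)
o=(290,120);im=vision.get_image("side")[120:300,290:400,::-1];im=cv2.resize(im,None,fx=3,fy=3,interpolation=2);raw=im.copy()
th=np.linspace(0,2*np.pi,90)
for r,z,col in((.043,.086,(255,0,0)),(.043,.090,(255,0,0)),(.048,.07,(0,255,0)),(.05,0,(0,255,0))):
    q=proj("side",np.c_[.5213+r*np.cos(th),.1698+r*np.sin(th),z+0*th]);q=(q+.5-o)*3-.5
    cv2.polylines(im,[np.round(q*8).astype(int)],True,col,1,cv2.LINE_AA,3)
cv2.imwrite("pics/f.png",np.hstack([raw,im]))
```

```text
t 16.125 tcp [0.5213 0.1685 0.2002] q [ 0.31  0.35  0.08  1.3   0.   -1.25] f [ 0.3  0.3 -1.3] w 0.0127
y yaw 179.3 tilt [-0.0029 -0.0007]
shift [-0.0005 -0.0007 -0.0015] turn [ 0.003 -0.001 -0.003]
```

View pics/f.png

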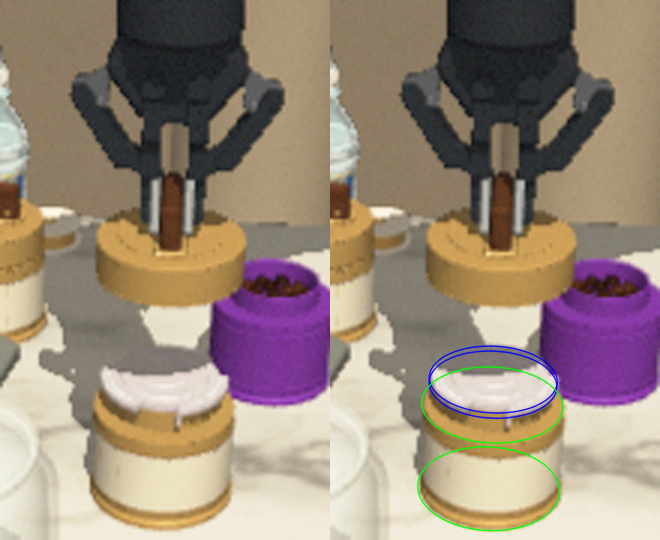

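```bash
python3 -c "
from rig import ctrl
print(abs(ctrl.sense()['joint_velocities']).max() if hasattr(ctrl.sense()['joint_velocities'],'max') else ctrl.sense()['joint_velocities']);print(ctrl.finish_job())"
```

```text
0.0013117674675170452
the job is handed in; nothing more can be done
None
```

The tin is closed with the inner lid, and the cap is held alone above it. I handed the job in at about 16 s of the 46 s allowed.

**What I did:**
- I gripped the bar, carried both parts over the tin and lowered them until the cap met the shoulder. That was at TCP z = 0.1017, as predicted, with about 8 N of contact.
- I raised the cap about 2 mm, turned it 69.5° anticlockwise and lifted it. It sank back to the shoulder once early in the turn, so I raised it again. It also stood about 3.2 mm up briefly, and I brought it down.

**Last checks:**
- **Cap:** it is still and level, with tilt under 0.2°, about 98.5 mm above where it sat and on the tin's axis to within about 1 mm.
- **Inner lid:** in the side view the flange lies flat on the mouth and matches the projected home position.
- **Tin and surroundings:** the tin still matches its starting outline, and I saw no contact with anything else.

The side view was the only check for the placing, since the arm hid the tin from the top camera. I felt no sharp stop while turning, only a slight drag at the end, so the side view is also what shows the cap let go.

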